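# Warm roll with the tongs

## Task

The bread is warm: first turn the hot plate's timer knob all the way back (anticlockwise seen from above) to its zero stop. Then pick up the kitchen tongs, close them on the round roll on the griddle - never touch the bread with the gripper itself - and lift it about 10 cm above the griddle. The program finishes while still holding the roll up in the tongs; leave the long roll and everything else standing where it is.

Things in the scene. Friction and masses are not known exactly. Their poses are not given: they have to be found in the camera images.
- griddle_top (a point): centre of the top of a black cast-iron griddle (200 mm in x, 250 mm in y, rim 4 mm high, 6 mm wide) fixed on a white portable hot plate (320 by 280 mm, never moves). The griddle's surface is 80 mm above the counter and 20 mm above the hot plate's flat top, whose 110 mm deep control strip lies nearest the robot. x points away from the knob side, z up.
- timer (a joint): angle of the timer knob: 0 at its zero stop (white pointer line towards the longest mark, along +x of griddle_top), growing to 4.6 clockwise seen from above; light friction (0.05 N m), stays where it is left, stops hard at 0
- timer_knob (a point): middle of the round black timer knob, 40 mm across and 22 mm high, upright axis, foot on the hot plate's top; this point is 11 mm above that top, at x -160 mm, y -60 mm of griddle_top. Turns with the knob, x along the white pointer line, z up.
- tongs_grip (a point): stainless kitchen tongs, black grips, 285 mm long, 120 g, lying flat on the counter: point midway between the two grips, at half height (15 mm up), near the centre of mass. x to the jaws, z up; arms close along y. Grips: 28 mm high, from 43 mm behind to 43 mm ahead of this point, 58 mm across their outer faces when open, 36 mm when the jaws hold the round roll. Hinge 105 mm behind.
- tongs_jaws (a point): point midway between the tongs' jaws, 115 mm ahead of tongs_grip (x), same height. Jaws: upright steel plates 30 mm high, reaching 21 mm either way of this point, plus inward-bent tips 12 mm long; 100 mm apart inside (110 mm outside) when open. Each jaw comes in about 2.1 times as far as its grip is squeezed; both arms move alike.
- tongs_left (a joint): closing angle of each arm of the tongs: 0 sprung open, about 0.10 with the jaws on the round roll, 0.19 fully shut (grips 18 mm across). The spring takes about 4.5 N on each grip to begin closing and 7.5 N at the roll's width, and opens the tongs when they are let go.
- round_roll_mid (a point): middle of the round domed bread roll, 56 mm across (widest 18 mm above its foot) and 42 mm high, about 45 g, standing on the griddle with a cross scored on top; this point is 21 mm above the griddle. Firm; the tongs may be closed on it with any ordinary grip.
- long_roll_mid (a point): middle of the long bread roll, 115 mm by 44 mm, 36 mm high, long along x, beside the round one on the griddle; stays where it is
- spoon: wooden spoon lying on the counter to the left of the tongs, 200 mm long along x; origin at its middle underneath; leave alone
- mug: white mug with a handle at its +y, 80 mm across, 92 mm high; origin under its centre; leave alone
- mill: dark wooden pepper mill, 54 mm across, 160 mm high; origin under its centre; leave alone
- jar_a: spice jar, 52 mm across, 100 mm high; origin under its centre; leave alone
- jar_b: herb jar with steel lid, 64 mm across, 85 mm high; origin under its centre; leave alone
There are look-alikes about, which are no part of the job. Leave any blue or red look-alike of the part that bears round_roll_mid alone.

How it is judged:
By the outcome, as a careful person would: the job done as asked, in the order asked, and still so for the second after the job is handed in, while the arm keeps its last pose, push and grip.
It also fails if it takes over 58 s, if anything falls off the work surface, if the arm or the gripper's body presses on something with over 40 N, if the wrist force passes 120 N, or if a joint passes its speed limit or range.

## Robot

A 6-joint arm with a two-finger parallel gripper is mounted at the origin on the work surface. World frame = base frame: x ahead of the robot, y to its left, z up, the work surface at z = 0. Lengths are in m, angles in rad, forces in N, time in s.
With the tool pointing down it reaches from about 0.25 to 0.725 m from the base axis. Payload 4 kg.
Tool frame: the origin (TCP) lies on the centre line of the jaws, within the pads' length; the fingertips stand 17 mm ahead of it and the grasp point (between the pads) lies 2 mm behind it; z points along the fingers, y is the line along which they close (so a half turn about z gives the same grasp; the last joint's range is limited). The gripper opens to 85 mm and grips with 20 to 120 N. Pads are 22 mm wide; open, the fingers measure 114 mm over their backs; the gripper's body (76 mm by 85 mm) begins 54 mm behind the grasp point. The pads swing forward as they close: fully open they stand 13 mm farther back than shut.
Start: joints at [-1.148, 0.241, 0.005, 1.335, 0, 1.571], TCP at [0.205, -0.456, 0.248] pointing down, gripper open.
Joint ranges: [-2.72, 2.72], [-1.05, 1.87], [-1.09, 1.28], [-1.99, 2.15], [-1.42, 1.44], [-3.14, 3.14]. Speed limits (rad/s): [2.79, 2.79, 3.14, 3.14, 3.14, 3.14].

## Interface

Orientations are given as a unit quaternion [x, y, z, w].
In Python, from workcell import get_obs, imaging, order gives the robot as it stands.
- The arm moves only by the tool apply_moves, never from a script. Its argument "targets" is a list that holds one entry, the list of rows, each a list of 5 numbers: the shift along the world's x, y, z in units of 40 mm (1.0 is 40 mm), then the turn about the world's z in degrees, then the gripper command: -1 is shut, 1 is fully open, values between are in proportion. In form: [[[dx, dy, dz, turn, fingers], ...]]. A call has 1 to 8 rows; each row shifts and turns the commanded pose from where the row before left it; what a row does not reach is not made up. A row lasts 1/12 s, in which the tool goes at most 41.7 mm and 7.16 degrees, less where a joint would pass 70% of its speed; a pose out of reach is approached as far as the arm can. A call is refused whole if a number of a shift passes 1 or a number of a turn 7.16, either way. A call with a gripper value outside its range is refused whole. The fingers move at their own pace and stop on an object; the grip force is fixed at half the most. Time passes only in rows, so rows that do not move let the fingers close. It gives the time, the measured TCP pose, the force, the opening and the grip force at its end, in the units of the state.
- get_obs(): the state, without advancing time (a new reading comes with each control period).
- imaging.camera(name): name is "side" or "top"; returns (picture, depth): 384x512x3 uint8, blue, green, red; 384x512 float32, m along the optical axis (not along the pixel's ray), 0 where there is no reading.
- imaging.get_calibration(name): a dict with "camera_matrix" (3x3 intrinsics, pixels), "eye" and "rotation" of the camera in the world. Camera axes: x right, y down, z forward; pixel columns grow to the right and rows downward; lengths in m; the calibration is good to about 2 mm. A picture is of the moment at which its call begins. get_calibration takes no time and is no camera call.
- order.job_done(): hands the job in; it is judged then, once.
The state is a dict: "clock": time; "joint_pos": joint angles; "joint_vel": joint speeds; "tau": joint torques, N m; "eef_pos": TCP position; "tool_rot": TCP orientation; "ft_force": force on the tool from outside, world axes, zero at the start; "ft_torque": the same for the moment, N m; "grip_width": finger opening in m; "grasp_force": force on a finger pad.
Only numpy, scipy, OpenCV 4.12 (cv2) and the standard library are available. Lean on these libraries where they do the work, as an engineer would, in place of code of your own. Each camera call takes 0.05 s, during which the arm holds its last target. There are 200 camera calls.

## Working session

There is one attempt and no reset: what is moved stays moved. The work goes in short steps, Python scripts to look and compute and a tool call to move; the robot and the scene stay as the last step left them, time stands still between calls to the robot, and variables do not carry over. Pictures are saved under pics/ and viewed, at most 10 in all, crops included, and the job is handed in when it is done.

Besides the shell and the picture viewer there is one more tool, called after ">>>" as name([rows], argument=value, ...), one row to a line, values as JSON. apply_moves: Moves the arm, as the interface text tells. Its arguments: {"type":"object","properties":{"targets":{"type":"array","items":{"type":"array","items":{"type":"array","items":{"type":"number"}}}}},"required":["targets"]}

```bash
mkdir -p pics; ls; cat > h.py <<'E'
import numpy as np, cv2
from workcell import get_obs, imaging, order
def cal(n):
    c=imaging.get_calibration(n); return np.array(c["camera_matrix"]),np.array(c["eye"]),np.array(c["rotation"])
def ray(n,u,v,z):
    K,e,R=cal(n); d=R@np.linalg.inv(K)@np.array([u,v,1.]); return e+d*(z-e[2])/d[2]
def cloud(n,dep):
    K,e,R=cal(n); v,u=np.indices(dep.shape); p=np.stack([u,v,np.ones_like(u)],-1)@np.linalg.inv(K).T
    return (p*dep[...,None])@R.T+e
def proj(n,P):
    K,e,R=cal(n); q=K@(R.T@(np.array(P)-e)); return q[:2]/q[2]
E
python3 - <<'E'
from h import *
for n in("top","side"):
    p,d=imaging.camera(n); cv2.imwrite(f"pics/{n}0.png",cv2.resize(p,(800,600),interpolation=cv2.INTER_CUBIC)); np.savez(f"{n}0.npz",p=p,d=d)
    print(n,cal(n))
print(get_obs())
E
```

```text
pics
top (array([[378.30228496,   0.        , 257.04009818],
       [  0.        , 378.30228496, 193.59758163],
       [  0.        ,   0.        ,   1.        ]]), array([ 0.48462275, -0.00189726,  1.18418616]), array([-0.70644706,  0.70673132, -0.02687234,  0.02722631]))
side (array([[488.13610814,   0.        , 264.5071907 ],
       [  0.        , 488.13610814, 187.60120037],
       [  0.        ,   0.        ,   1.        ]]), array([ 0.1507166 , -1.19232505,  0.87245164]), array([ 0.86036274, -0.15047746,  0.08461508, -0.47955478]))
{'clock': 0.1, 'joint_pos': array([-1.14798693e+00,  2.41345982e-01,  3.87527837e-03,  1.33521089e+00,
        4.33489506e-06,  1.57084767e+00]), 'joint_vel': array([-0.00153367, -0.00031396,  0.0028607 ,  0.00020912, -0.00055233,
       -0.0030824 ]), 'tau': array([-3.78098403e-04, -3.73138404e+01,  2.53009719e+01,  1.08813579e-02,
       -6.78998276e-06,  9.79780481e-06]), 'eef_pos': array([ 0.20494562, -0.45548587,  0.24750402]), 'tool_rot': array([ 9.77742078e-01,  2.09808340e-01, -1.95700970e-04, -9.22099288e-04]), 'ft_force': array([ 0.50910845, -0.00131831,  0.10029056]), 'ft_torque': array([-0.04136353, -0.01385624, -0.09321773]), 'grasp_force': 0.0, 'grip_width': 0.08552969365197183}
```

Rotation is a quaternion.

```bash
sed -i 's/np.array(c\["rotation"\])/Rot.from_quat(c["rotation"]).as_matrix()/; 1a from scipy.spatial.transform import Rotation as Rot' h.py; python3 -c "
from h import *
print(ray('top',256,192,0),cal('top')[2])"
```

```text
[0.58045415 0.00194305 0.        ] [[-3.82570282e-04 -9.97073255e-01  7.64511444e-02]
 [-9.99999794e-01  4.20868972e-04  4.84845495e-04]
 [-5.15602391e-04 -7.64509432e-02 -9.97073211e-01]]
```

View pics/top0.png

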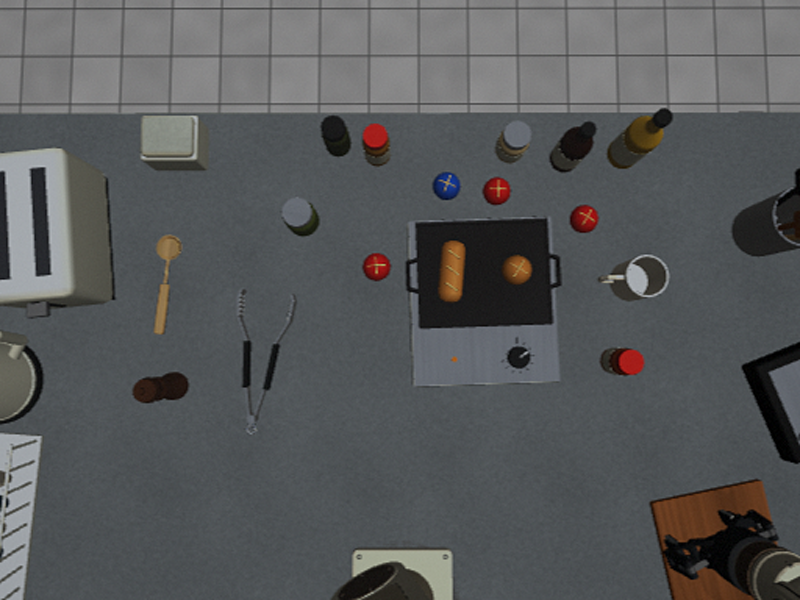

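View pics/side0.png

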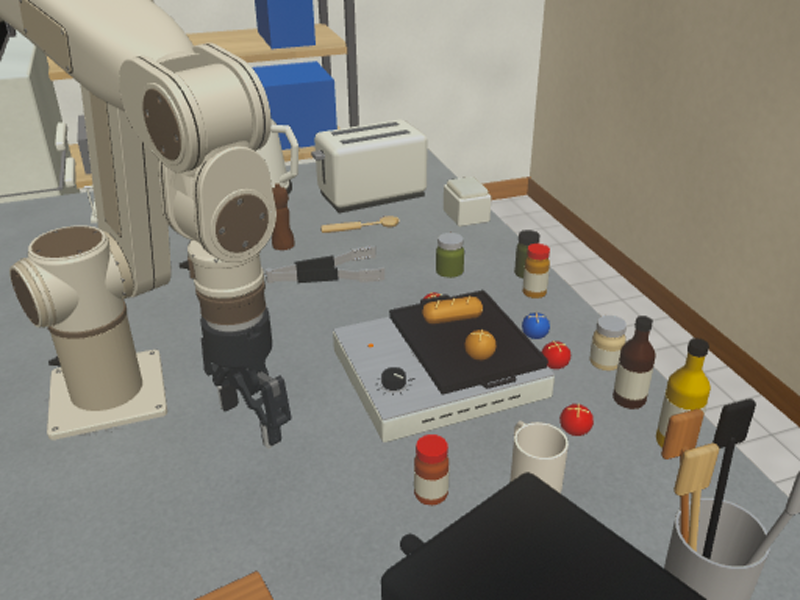

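The top view shows the round roll at (517,269), the long roll at (452,270), the knob at (518,357) with its pointer up and right, and the tongs with grips at (246,364) and (272,367). The red and blue balls at (447,186), (497,190), (585,218) and (376,267) lie on the counter and are look-alikes. The plain brown roll on the griddle is the one meant. Next I'll measure and take one enlarged crop.

```bash
python3 - <<'E'
from h import *
z=np.load("top0.npz");p=z["p"];d=z["d"]
C=cloud("top",d); hsv=cv2.cvtColor(p,cv2.COLOR_BGR2HSV)
def blobs(m,lo,name,zz):
    n,l,s,c=cv2.connectedComponentsWithStats(m.astype(np.uint8))
    for i in range(1,n):
        if s[i,4]>lo:
            cnt=cv2.findContours((l==i).astype(np.uint8),0,2)[0][0]; r=cv2.minAreaRect(cnt)
            box=cv2.boxPoints(r); w=[ray("top",*b,zz)[:2].round(3).tolist() for b in box]
            print(name,c[i].round(1),s[i,4],"world",ray("top",*c[i],zz)[:3].round(4),w, "depth z med",np.median(C[l==i][:,2]).round(3))
roi=np.zeros(d.shape,bool); roi[135:250,255:365]=1
dark=(hsv[...,2]<50)
blobs(dark&roi,40,"dark griddle/knob",.08)
blobs((hsv[...,0]<22)&(hsv[...,1]>110)&(hsv[...,2]>70)&roi,60,"roll",.098)
r2=np.zeros(d.shape,bool); r2[180:285,145:200]=1
blobs((hsv[...,2]<40)&r2,30,"grip",.028)
a=cv2.resize(p[135:250,255:365],None,fx=5,fy=5,interpolation=cv2.INTER_CUBIC)
b=cv2.resize(p[180:285,145:200],None,fx=5,fy=5,interpolation=cv2.INTER_CUBIC)
o=np.zeros((580,800,3),np.uint8);o[:a.shape[0],:a.shape[1]]=a;
b=b[:,:240];o[:b.shape[0],555:555+b.shape[1]]=b
cv2.imwrite("pics/crop0.png",o)
E
```

```text
dark griddle/knob [310.3 175. ] 5008 world [ 0.6241 -0.1579  0.08  ] [[0.721, -0.006], [0.731, -0.297], [0.531, -0.3], [0.521, -0.012]] depth z med 0.079
dark griddle/knob [331.2 228.4] 141 world [ 0.4678 -0.2169  0.08  ] [[0.486, -0.199], [0.486, -0.237], [0.449, -0.236], [0.449, -0.199]] depth z med 0.08
roll [289.1 173.1] 524 world [ 0.6272 -0.0942  0.098 ] [[0.574, -0.069], [0.685, -0.078], [0.682, -0.12], [0.57, -0.11]] depth z med 0.112
roll [331.2 171.8] 236 world [ 0.6309 -0.2159  0.098 ] [[0.607, -0.192], [0.657, -0.193], [0.657, -0.239], [0.607, -0.238]] depth z med 0.116
grip [157.5 232.8] 120 world [0.4539 0.3015 0.028 ] [[0.411, 0.308], [0.499, 0.307], [0.499, 0.294], [0.411, 0.296]] depth z med 0.026
grip [173.2 234.3] 107 world [0.4492 0.2536 0.028 ] [[0.406, 0.268], [0.494, 0.25], [0.492, 0.239], [0.404, 0.257]] depth z med 0.026
```

View pics/crop0.png

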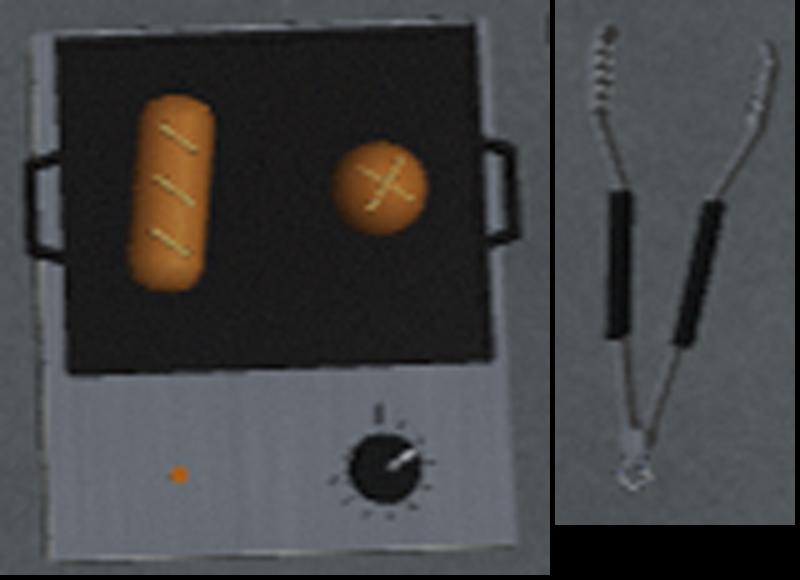

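The crop shows the brown round roll with a cross at crop (380,188), the knob at (385,468) with its pointer about 60° clockwise of the long mark at (379,412), and the tongs grips. Brown and standing on the griddle, the round roll is the right one. I'll move above the knob.

>>> apply_moves([
  [[0.7, 0.6, 0, -3, 1], [0.7, 0.6, 0, -3, 1], [0.7, 0.6, 0, -3, 1], [0.7, 0.6, 0, -3, 0.6], [0.7, 0.6, 0, -3, 0.6], [0.7, 0.6, 0, -3, 0.6], [0.7, 0.6, -0.4, -3, 0.6], [0.7, 0.6, -0.4, -3, 0.6]],
])

```text
clock: 0.77
eef_pos: [0.4308, -0.2629, 0.2166]
tool_rot: [1.0, 0.001, 0.001, 0.001]
ft_force: [0.9, 0.2, -0.5]
grip_width: 0.0681
grasp_force: 0.0
```

>>> apply_moves([
  [[0.6, 0.6, -0.5, 0, 0.6], [0.4, 0.55, -0.5, 0, 0.6], [0, 0, -0.3, 0, 0.6], [0, 0, 0, 0, 0.6]],
])

```text
clock: 1.1
eef_pos: [0.4678, -0.2154, 0.1607]
tool_rot: [1.0, 0.004, -0.003, -0.002]
ft_force: [-0.9, 0.8, -0.6]
grip_width: 0.0686
grasp_force: 0.0
```

>>> apply_moves([
  [[0, -0.06, -0.6, 0, 0.6], [0, 0, -0.6, 0, 0.6], [0, 0, -0.5, 0, 0.6], [0, 0, -0.2, 0, 0.6], [0, 0, 0, 0, 0.6], [0, 0, 0, 0, -0.2], [0, 0, 0, 0, -0.2], [0, 0, 0, 0, -0.2]],
])

```text
clock: 1.77
eef_pos: [0.4702, -0.2192, 0.0905]
tool_rot: [1.0, 0.002, 0.002, -0.002]
ft_force: [0.3, 6.8, 3.9]
grip_width: 0.0368
grasp_force: 59.5
```

```bash
python3 - <<'E'
from h import *
s=get_obs();print(s["eef_pos"],s["grip_width"],s["grasp_force"],s["ft_force"],s["ft_torque"],s["joint_pos"])
p,d=imaging.camera("side"); cv2.imwrite("pics/s1.png",cv2.resize(p[150:310,180:380],(750,600),interpolation=cv2.INTER_CUBIC))
E
```

```text
[ 0.47021546 -0.21921046  0.09053698] 0.0367584915610081 59.45745348930359 [0.30464555 6.81590555 3.92330159] [ 1.4224962  -0.03108739 -0.0906161 ] [-0.43871412  0.39996623 -0.20686912  0.96232285  0.00448581  2.69861024]
```

View pics/s1.png

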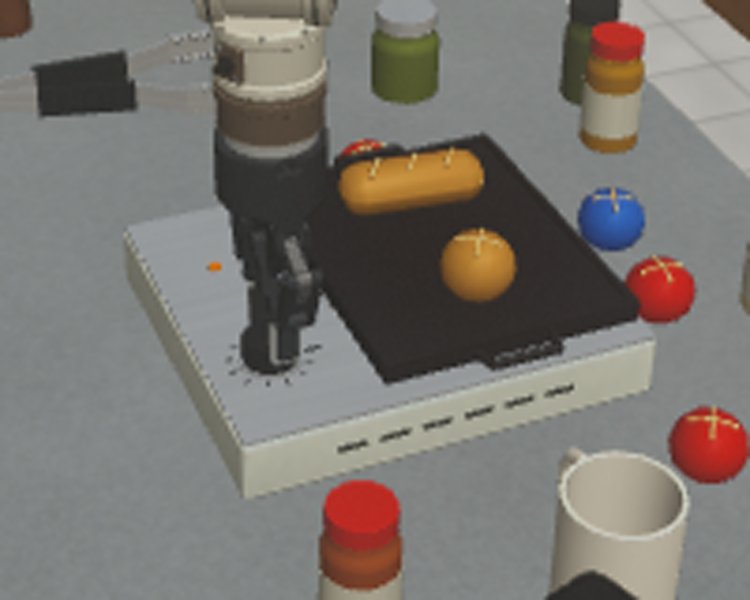

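The fingers hold the knob at crop (270,345), 37 mm wide. I'll turn it anticlockwise.

>>> apply_moves([
  [[0, 0, 0, 6, -0.2], [0, 0, 0, 7, -0.2], [0, 0, 0, 7, -0.2], [0, 0, 0, 7, -0.2], [0, 0, 0, 7, -0.2], [0, 0, 0, 7, -0.2], [0, 0, 0, 7, -0.2], [0, 0, 0, 0, -0.2]],
])

```text
clock: 2.48
eef_pos: [0.4693, -0.2169, 0.0905]
tool_rot: [0.911, 0.411, 0.002, -0.003]
ft_force: [-3.3, 10.7, 8.9]
grip_width: 0.037
grasp_force: 59.8
```

```bash
python3 - <<'E'
from h import *
s=get_obs();print(s["eef_pos"],s["grip_width"],s["grasp_force"],s["ft_force"],s["ft_torque"],s["joint_pos"])
E
```

```text
[ 0.46925133 -0.21690963  0.09052308] 0.036997654865411685 59.75230515003204 [-3.27075301 10.66370193  8.9477789 ] [2.35492556 0.62350916 0.02700429] [-0.43688169  0.39888109 -0.20864793  0.9647274   0.00702031  1.8566495 ]
```

>>> apply_moves([
  [[0, 0, 0, 6, -0.2], [0, 0, 0, 6, -0.2], [0, 0, 0, 0, -0.2]],
])

```text
clock: 2.73
eef_pos: [0.4688, -0.2166, 0.0905]
tool_rot: [0.865, 0.502, 0.002, -0.003]
ft_force: [-2.8, 12.4, 10.4]
grip_width: 0.0366
grasp_force: 59.9
```

```bash
cat > st.py <<'E'
from h import *
s=get_obs();q=Rot.from_quat(s["tool_rot"]).as_matrix()
print(s["clock"],s["eef_pos"].round(4),"yaw",np.degrees(np.arctan2(q[1,1],q[0,1])).round(1),s["grip_width"].round(4),s["ft_force"].round(1),s["ft_torque"].round(2),s["joint_pos"].round(3))
E
python3 st.py
```

```text
Traceback (most recent call last):
  File "st.py", line 3, in <module>
    print(s["clock"],s["eef_pos"].round(4),"yaw",np.degrees(np.arctan2(q[1,1],q[0,1])).round(1),s["grip_width"].round(4),s["ft_force"].round(1),s["ft_torque"].round(2),s["joint_pos"].round(3))
                                                                                                ^^^^^^^^^^^^^^^^^^^^^
AttributeError: 'float' object has no attribute 'round'
```

>>> apply_moves([
  [[0, 0, 0, 5, -0.2], [0, 0, 0, 0, -0.2]],
])

```text
clock: 2.9
eef_pos: [0.4681, -0.217, 0.0902]
tool_rot: [0.841, 0.541, 0.001, -0.003]
ft_force: [-4.6, 11.0, 10.5]
grip_width: 0.0371
grasp_force: 61.3
```

```bash
python3 st.py
```

```text
Traceback (most recent call last):
  File "st.py", line 3, in <module>
    print(s["clock"],s["eef_pos"].round(4),"yaw",np.degrees(np.arctan2(q[1,1],q[0,1])).round(1),s["grip_width"].round(4),s["ft_force"].round(1),s["ft_torque"].round(2),s["joint_pos"].round(3))
                                                                                                ^^^^^^^^^^^^^^^^^^^^^
AttributeError: 'float' object has no attribute 'round'
```

>>> apply_moves([
  [[0, 0, 0, 5, -0.2], [0, 0, 0, 0, -0.2]],
])

```text
clock: 3.07
eef_pos: [0.4679, -0.217, 0.0903]
tool_rot: [0.817, 0.577, 0.001, -0.003]
ft_force: [-5.5, 9.6, 11.1]
grip_width: 0.0366
grasp_force: 61.3
```

```bash
python3 st.py
```

```text
Traceback (most recent call last):
  File "st.py", line 3, in <module>
    print(s["clock"],s["eef_pos"].round(4),"yaw",np.degrees(np.arctan2(q[1,1],q[0,1])).round(1),s["grip_width"].round(4),s["ft_force"].round(1),s["ft_torque"].round(2),s["joint_pos"].round(3))
                                                                                                ^^^^^^^^^^^^^^^^^^^^^
AttributeError: 'float' object has no attribute 'round'
```

```bash
sed -i 's/s\["grip_width"\].round(4)/round(s["grip_width"],4)/' st.py; python3 st.py
```

```text
3.0667 [ 0.4679 -0.217   0.0903] yaw -19.5 0.0366 [-5.5  9.6 11.1] [2.34 1.4  0.05] [-0.437  0.399 -0.21   0.966  0.006  1.474]
```

>>> apply_moves([
  [[0, 0, 0, 5, -0.2], [0, 0, 0, 0, -0.2]],
])

```text
clock: 3.23
eef_pos: [0.4677, -0.2169, 0.0903]
tool_rot: [0.792, 0.611, 0.002, -0.003]
ft_force: [-5.2, 11.7, 10.4]
grip_width: 0.0371
grasp_force: 61.4
```

```bash
python3 st.py
```

```text
3.2333 [ 0.4677 -0.2169  0.0903] yaw -14.7 0.0371 [-5.2 11.7 10.4] [ 2.4   1.38 -0.87] [-0.437  0.399 -0.21   0.967  0.006  1.389]
```

The z-torque jumped to -0.87 N m, so the knob is at its stop. I'll release it, lift and go to the tongs.

>>> apply_moves([
  [[0, 0, 0, 0, 0.5], [0, 0, 0, 0, 0.5], [0, 0, 0, 0, 0.5], [0, 0, 0.4, 0, 0.5], [0, 0, 0.9, 0, 0.5], [0, 0, 0.9, 0, 0.6], [0, 0.4, 0.6, 7, 0.6], [0, 0.9, 0.4, 7, 0.6]],
])

```text
clock: 3.9
eef_pos: [0.4715, -0.1716, 0.2202]
tool_rot: [0.712, 0.702, 0.001, 0.004]
ft_force: [0.7, 1.3, -0.5]
grip_width: 0.068
grasp_force: 0.0
```

>>> apply_moves([
  [[0, 1, 0, 7, 1], [0, 1, 0, 7, 1], [0, 1, 0, 7, 1], [0, 1, 0, 7, 1], [0, 1, 0, 7, 1], [0, 1, 0, 7, 1], [0, 1, 0, 7, 1], [-0.2, 1, 0, 7, 1]],
])

```text
clock: 4.57
eef_pos: [0.4625, 0.1537, 0.217]
tool_rot: [0.296, 0.955, 0.001, 0.001]
ft_force: [0.9, 1.3, -0.3]
grip_width: 0.085
grasp_force: 0.0
```

```bash
python3 - <<'E'
from h import *
p,d=imaging.camera("top"); cv2.imwrite("pics/t2.png",cv2.resize(p[180:260,290:370],(600,600),interpolation=cv2.INTER_CUBIC))
E
python3 st.py
```

```text
4.6167 [0.4604 0.1606 0.2169] yaw 56.2 0.0857 [ 0.2  3.3 -0.4] [0.23 0.07 0.03] [ 0.332  0.23  -0.092  1.246  0.006  0.921]
```

View pics/t2.png

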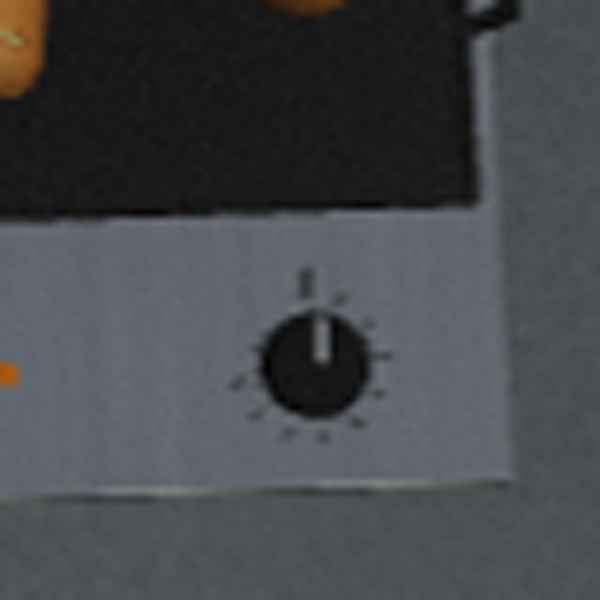

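The pointer runs from (323,360) to (321,310), parallel to the griddle edge, so the knob is at zero. On to the tongs.

>>> apply_moves([
  [[-0.1, 0.8, 0, 7, 1], [-0.1, 0.8, 0, 7, 1], [0, 0.8, -0.3, 7, 1], [0, 0.5, -0.5, 7, 1], [0, 0, -0.8, 0, 1], [0, 0, -0.5, 0, 1], [0, 0, 0, 0, 1]],
])

```text
clock: 5.2
eef_pos: [0.4506, 0.2664, 0.128]
tool_rot: [0.059, 0.998, -0.002, -0.003]
ft_force: [-0.5, -0.2, 0.1]
grip_width: 0.0856
grasp_force: 0.0
```

```bash
python3 st.py
```

```text
5.2 [0.4506 0.2664 0.128 ] yaw 83.2 0.0856 [-0.5 -0.2  0.1] [ 0.01  0.03 -0.01] [ 0.534  0.376 -0.133  1.07  -0.     0.652]
```

>>> apply_moves([
  [[0.02, 0.28, -0.6, 0.8, 1], [0, 0, -0.7, 0, 1], [0, 0, -0.6, 0, 1], [0, 0, -0.4, 0, 1], [0, 0, -0.25, 0, 1], [0, 0, 0, 0, 1], [0, 0, 0, 0, 1]],
])

```text
clock: 5.78
eef_pos: [0.4548, 0.2789, 0.0312]
tool_rot: [0.053, 0.999, 0.0, 0.0]
ft_force: [1.0, 0.7, 0.6]
grip_width: 0.0853
grasp_force: 0.0
```

```bash
python3 st.py
```

```text
5.7833 [0.4548 0.2789 0.0312] yaw 84.0 0.0853 [1.  0.7 0.6] [ 0.01 -0.02  0.07] [ 0.55   0.499 -0.231  0.841 -0.     0.655]
```

>>> apply_moves([
  [[0, 0, -0.2, 0, 1], [0, 0, 0, 0, 1], [0, 0, 0, 0, 0.18], [0, 0, 0, 0, 0.18], [0, 0, 0, 0, 0.18], [0, 0, 0, 0, 0.18]],
])

```text
clock: 6.28
eef_pos: [0.4552, 0.2796, 0.0239]
tool_rot: [0.052, 0.999, 0.001, 0.001]
ft_force: [-0.3, 0.1, 5.0]
grip_width: 0.0505
grasp_force: 6.6
```

```bash
python3 - <<'E'
from h import *
p,d=imaging.camera("side"); cv2.imwrite("pics/s3.png",cv2.resize(p[110:230,130:290],(800,600),interpolation=cv2.INTER_CUBIC))
E
python3 st.py
```

```text
6.3333 [0.4552 0.2796 0.0239] yaw 84.0 0.0504 [0.4 0.  4.7] [-0.03  0.05  0.08] [ 0.551  0.508 -0.238  0.821 -0.     0.655]
```

View pics/s3.png

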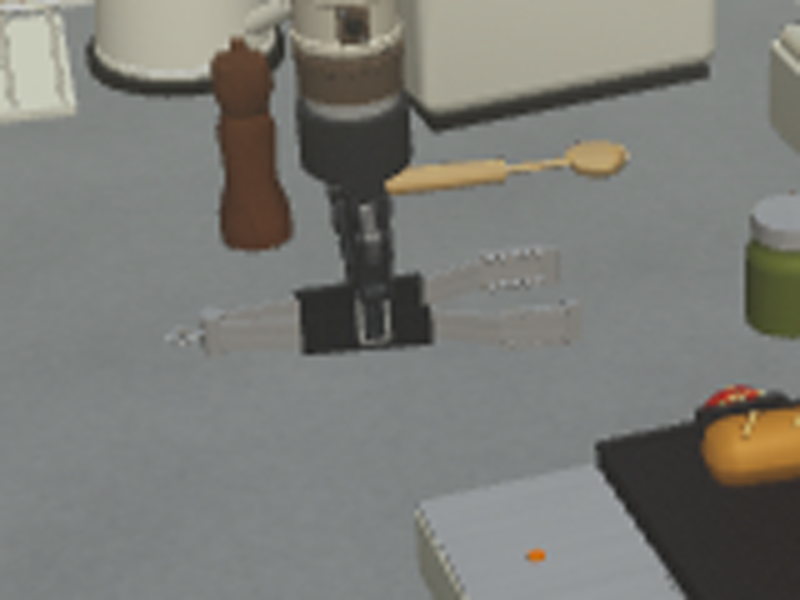

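The tongs are held at mid-grip, crop (370,315). I'll lift gently.

>>> apply_moves([
  [[0, 0, 0.2, 0, 0.16], [0, 0, 0.3, 0, 0.16], [0, 0, 0.5, 0, 0.16], [0, 0, 0.7, 0, 0.16], [0, 0, 0.8, 0, 0.16], [0, 0, 0.8, 0, 0.16], [0, 0, 0.6, 0, 0.16], [0, 0, 0.3, 0, 0.16]],
])

```text
clock: 7.0
eef_pos: [0.4552, 0.2796, 0.1947]
tool_rot: [0.052, 0.999, 0.002, 0.002]
ft_force: [0.5, -0.7, -1.0]
grip_width: 0.0498
grasp_force: 5.1
```

```bash
python3 - <<'E'
from h import *
p,d=imaging.camera("side"); cv2.imwrite("pics/s4.png",cv2.resize(p[60:240,130:330],(667,600),interpolation=cv2.INTER_CUBIC))
E
python3 st.py
```

```text
7.05 [0.4558 0.28   0.196 ] yaw 84.0 0.0498 [ 0.9  0.1 -0.5] [ 0.1  -0.03  0.07] [ 0.551  0.331 -0.01   1.221  0.     0.655]
```

View pics/s4.png

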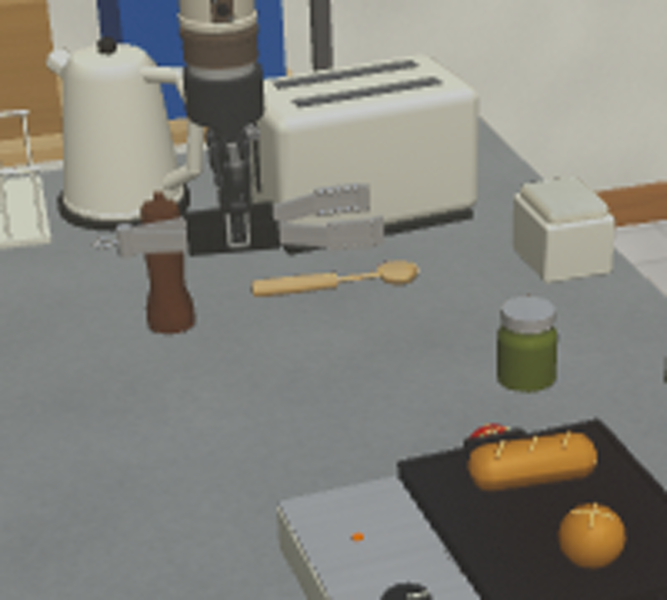

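Level and held. Carrying it above the roll.

>>> apply_moves([
  [[0, -0.3, 0, 0, 0.14], [0.1, -0.6, 0, -1.5, 0.14], [0.15, -0.8, 0, -1.5, 0.14], [0.15, -0.8, 0, -1.5, 0.14], [0.15, -0.8, 0, -1.5, 0.14], [0.15, -0.8, 0, -1.5, 0.14], [0.15, -0.8, 0, -1.5, 0.14], [0.15, -0.8, 0, -1.5, 0.14]],
])

```text
clock: 7.72
eef_pos: [0.4924, 0.0486, 0.1887]
tool_rot: [0.144, 0.99, -0.001, -0.002]
ft_force: [0.8, 0.4, -1.8]
grip_width: 0.0489
grasp_force: 5.2
```

>>> apply_moves([
  [[0.15, -0.8, 0, -1.5, 0.14], [0.15, -0.8, 0, -1.5, 0.14], [0.15, -0.8, 0, -1.5, 0.14], [0.15, -0.8, 0, -1.5, 0.14], [0.15, -0.8, 0, -1.5, 0.14], [0.15, -0.6, 0, -1, 0.14], [0, -0.3, 0, 0, 0.14], [0, 0, 0, 0, 0.14]],
])

```text
clock: 8.38
eef_pos: [0.5285, -0.1478, 0.1886]
tool_rot: [0.218, 0.976, -0.0, -0.002]
ft_force: [-0.4, 0.9, -0.9]
grip_width: 0.0488
grasp_force: 5.2
```

```bash
python3 - <<'E'
from h import *
p,d=imaging.camera("top"); np.savez("top5.npz",p=p,d=d);cv2.imwrite("pics/t5.png",cv2.resize(p[110:270,230:390],(600,600),interpolation=cv2.INTER_CUBIC))
E
python3 st.py
```

```text
8.4333 [ 0.5285 -0.1461  0.1888] yaw 64.9 0.0488 [-0.2  0.7 -0.8] [ 0.12  0.01 -0.02] [-0.27   0.37   0.027  1.232  0.     0.168]
```

View pics/t5.png

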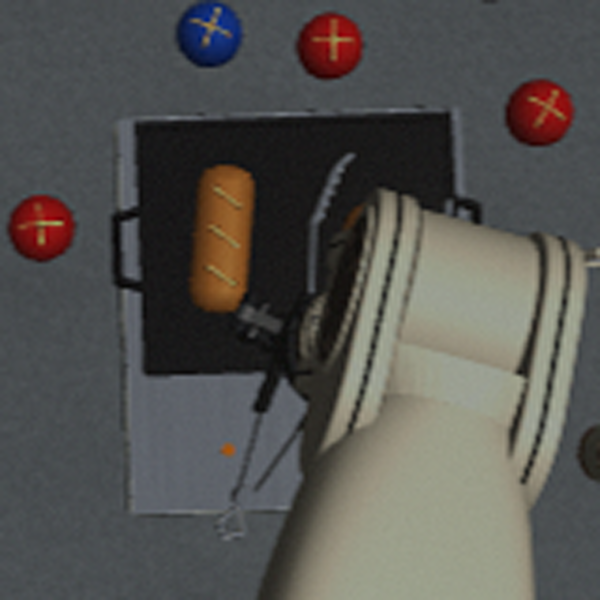

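The arm hides the right jaw. The left jaw runs from crop (310,255) to (352,155) and the hinge is at (232,520). I'll close the y shortfall, come down to just above the roll and look from the side.

>>> apply_moves([
  [[0.04, -0.35, -0.1, 0, 0.14], [0, -0.23, -0.3, 0, 0.14], [0, 0, -0.3, 0, 0.14], [0, 0, 0, 0, 0.14], [0, 0, 0, 0, 0.14]],
])

```text
clock: 8.85
eef_pos: [0.5305, -0.1673, 0.1613]
tool_rot: [0.216, 0.977, 0.0, -0.002]
ft_force: [0.2, 0.1, -1.0]
grip_width: 0.0492
grasp_force: 5.2
```

```bash
python3 st.py; python3 - <<'E'
from h import *
s=get_obs(); T=s["eef_pos"]; a=np.radians(-25)
for n in("top","side"):
    p,d=imaging.camera(n); np.savez(f"{n}6.npz",p=p,d=d)
    C=cloud(n,d); zt=T[2]-.009
    m=(C[...,2]>zt-.014)&(C[...,2]<zt+.018)&(d>0)
    ax=np.array([np.cos(a),np.sin(a)]);pe=np.array([-ax[1],ax[0]])
    q=C[...,:2]-T[:2]; l=q@ax; w=q@pe
    m&=(l>.07)&(l<.16)&(abs(w)<.07)
    for sg in(1,-1):
        k=m&(w*sg>0)
        if k.sum()>4: print(n,sg,k.sum(),"along",np.percentile(l[k],[2,98]).round(3),"perp",[np.median(w[k&(l>x)&(l<x+.02)]).round(4) for x in(.07,.09,.11,.13)])
hsv=cv2.cvtColor(p,cv2.COLOR_BGR2HSV)
k=(hsv[...,0]<22)&(hsv[...,1]>110)&(hsv[...,2]>70)&(abs(C[...,0]-.631)<.04)&(abs(C[...,1]+.216)<.045)&(C[...,2]>.085)&(C[...,2]<.13)
P=C[k];print("roll pts",k.sum(),P.min(0),P.max(0)); P=P[P[:,2]>.09]
A=np.c_[2*P,np.ones(len(P))];c=np.linalg.lstsq(A,(P**2).sum(1),rcond=None)[0];print("sphere",c[:3])
crop=p[130:290,240:400];cv2.imwrite("pics/s6.png",cv2.resize(crop,(600,600),interpolation=cv2.INTER_CUBIC))
E
```

```text
8.85 [ 0.5305 -0.1673  0.1613] yaw 65.1 0.0492 [ 0.2  0.1 -1. ] [0.04 0.01 0.  ] [-0.306  0.404  0.004  1.174  0.     0.129]
top 1 66 along [0.072 0.143] perp [np.float64(0.0353), np.float64(0.0396), np.float64(0.04), np.float64(0.0378)]
top -1 9 along [0.138 0.143] perp [np.float64(nan), np.float64(nan), np.float64(nan), np.float64(-0.0402)]
side 1 259 along [0.073 0.143] perp [np.float64(0.0335), np.float64(0.0372), np.float64(0.038), np.float64(0.0349)]
side -1 280 along [0.072 0.143] perp [np.float64(-0.0411), np.float64(-0.0452), np.float64(-0.0473), np.float64(-0.0447)]
roll pts 199 [ 0.59991476 -0.24463104  0.08536337] [ 0.65489892 -0.19772389  0.12180481]
sphere [ 0.62734668 -0.21597982  0.10011017]
  return _methods._mean(a, axis=axis, dtype=dtype,
  ret = ret.dtype.type(ret / rcount)
```

View pics/s6.png

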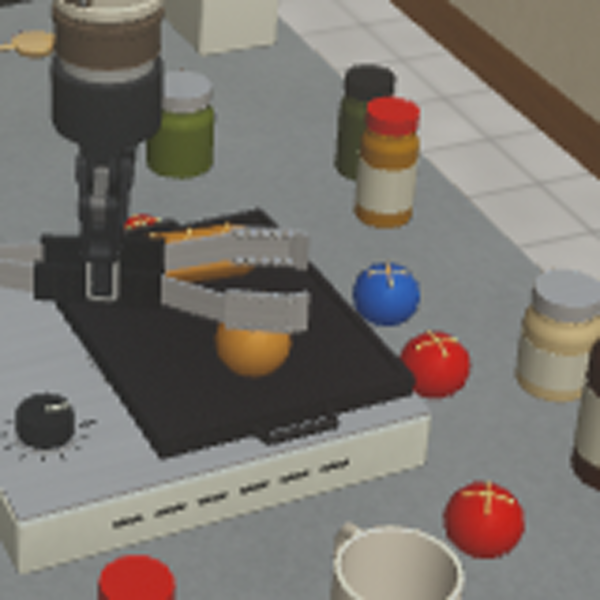

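The side view shows the jaws level and straddling the round roll at crop (253,348), with the knob clear at (45,420). The jaw midpoint works out at (0.630,-0.216), right over the roll. I'll descend.

>>> apply_moves([
  [[0, 0, -0.3, 0, 0.14], [0, 0, -0.3, 0, 0.14], [0, 0, -0.3, 0, 0.14], [0, 0, -0.2, 0, 0.14], [0, 0, -0.1, 0, 0.14], [0, 0, 0, 0, 0.14], [0, 0, 0, 0, 0.14]],
])

```text
clock: 9.53
eef_pos: [0.5319, -0.1683, 0.1148]
tool_rot: [0.216, 0.976, -0.0, 0.0]
ft_force: [-0.6, -0.1, -1.0]
grip_width: 0.0486
grasp_force: 5.2
```

```bash
python3 st.py
```

```text
9.5333 [ 0.5319 -0.1683  0.1148] yaw 65.0 0.0486 [-0.6 -0.1 -1. ] [-0.03 -0.04  0.04] [-0.306  0.444 -0.064  1.062  0.     0.129]
```

>>> apply_moves([
  [[0, 0, -0.06, 0, 0.14], [0, 0, 0, 0, 0.08], [0, 0, 0, 0, 0.0], [0, 0, 0, 0, -0.06], [0, 0, 0, 0, -0.12], [0, 0, 0, 0, -0.2], [0, 0, 0, 0, -0.4], [0, 0, 0, 0, -0.4]],
])

```text
clock: 10.2
eef_pos: [0.5317, -0.1684, 0.1122]
tool_rot: [0.216, 0.976, -0.0, 0.0]
ft_force: [-0.3, 0.9, 0.3]
grip_width: 0.0334
grasp_force: 59.4
```

```bash
python3 st.py
```

```text
10.2 [ 0.5317 -0.1684  0.1122] yaw 65.0 0.0334 [-0.3  0.9  0.3] [ 0.01 -0.08 -0.01] [-0.307  0.446 -0.068  1.056 -0.     0.129]
```

It stopped at the roll's width (the same -3 mm offset as on the knob). Lifting 10 cm.

>>> apply_moves([
  [[0, 0, 0.1, 0, -0.4], [0, 0, 0.3, 0, -0.4], [0, 0, 0.5, 0, -0.4], [0, 0, 0.6, 0, -0.4], [0, 0, 0.55, 0, -0.4], [0, 0, 0.35, 0, -0.4], [0, 0, 0.15, 0, -0.4], [0, 0, 0, 0, -0.4]],
])

```text
clock: 10.87
eef_pos: [0.5324, -0.1686, 0.2156]
tool_rot: [0.216, 0.976, -0.0, 0.002]
ft_force: [0.1, 0.5, -2.2]
grip_width: 0.0335
grasp_force: 59.8
```

>>> apply_moves([
  [[0, 0, 0, 0, -0.4], [0, 0, 0, 0, -0.4], [0, 0, 0, 0, -0.4], [0, 0, 0, 0, -0.4]],
])

```text
clock: 11.2
eef_pos: [0.5309, -0.1682, 0.2126]
tool_rot: [0.216, 0.976, 0.0, -0.001]
ft_force: [-0.6, 0.2, -3.2]
grip_width: 0.0335
grasp_force: 59.8
```

```bash
python3 st.py; python3 - <<'E'
from h import *
p,d=imaging.camera("side"); C=cloud("side",d); hsv=cv2.cvtColor(p,cv2.COLOR_BGR2HSV)
k=(hsv[...,0]<22)&(hsv[...,1]>110)&(hsv[...,2]>70)&(abs(C[...,0]-.631)<.05)&(abs(C[...,1]+.216)<.05)
print(k.sum(),C[k].min(0),C[k].max(0))
cv2.imwrite("pics/s7.png",cv2.resize(p[100:290,220:400],(568,600),interpolation=cv2.INTER_CUBIC))
E
```

```text
11.2 [ 0.5309 -0.1682  0.2126] yaw 65.0 0.0335 [-0.6  0.2 -3.2] [0.   0.08 0.03] [-0.307  0.372  0.094  1.295 -0.     0.129]
140 [ 0.60055422 -0.24074175  0.20334051] [ 0.64971448 -0.20059749  0.22491489]
```

View pics/s7.png

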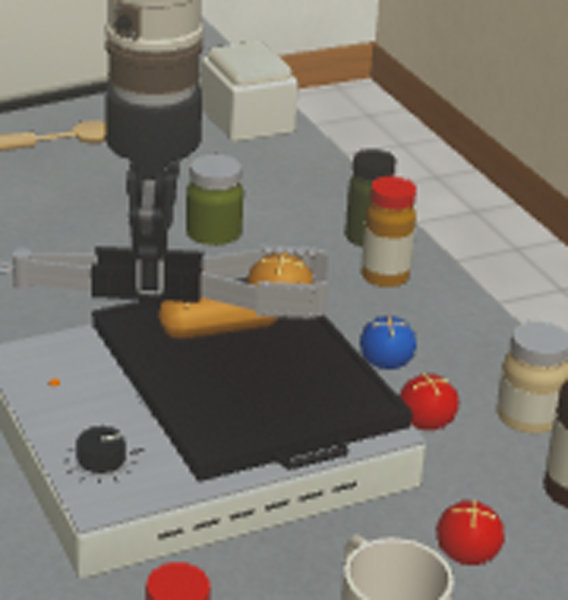

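The roll sits in the tongs at crop (280,275). Its top is at z = 0.225, up from 0.122, so it has risen about 10 cm, and the long roll stays in place. Handing in.

```bash
python3 -c "
from h import *
print(order.job_done())"
```

```text
the job is handed in; nothing more can be done
None
```

I turned the timer knob back to its zero stop, then picked up the tongs and lifted the round roll. The tongs are holding it about 10 cm above the griddle, and the job was handed in at about 11 s; no verdict was returned.

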